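Tip a finished amplifier module up against its cooling fence

ROBOT

A 7-joint arm with a two-finger parallel gripper is mounted at the origin on a cart in front of the work surface, level with it; the furniture and walls round the work are solid. World frame = base frame: x ahead of the robot, y to its left, z up, the work surface at z = 0. Lengths are in m, angles in rad, forces in N, time in s.
With the tool pointing down it reaches from about 0.35 to 0.775 m from the base axis. Payload 3.1 kg.
Tool frame: the origin (TCP) lies at the very end of the fingers, on their centre line; the grasp point (between the pads) lies 19 mm behind it; z points along the fingers, y is the line along which they close (so a half turn about z gives the same grasp; the last joint's range is limited). The gripper opens to 85 mm and grips with 20 to 120 N. Pads are 22 mm wide; open, the fingers measure 114 mm over their backs; the gripper's body (76 mm by 85 mm) begins 54 mm behind the grasp point. The pads swing forward as they close: fully open they stand 13 mm farther back than shut.
Start: joints at [1.222, 0.311, 0.014, 1.512, -0.004, 1.319, -0.027], TCP at [0.166, -0.524, 0.231] pointing down, gripper open.
Joint ranges: [-2.7, 2.7], [-0.3, 1.91], [-1.27, 1.3], [0.12, 2.57], [-1.44, 4.58], [0.2, 2.03], [-3.05, 3.05]. Speed limits (rad/s): [2.79, 2.79, 3.14, 3.14, 3.14, 3.14, 3.14].

INTERFACE

Orientations are given as a unit quaternion [x, y, z, w].
In Python, from rig import env gives the robot as it stands.
- The arm moves only by the shell command python3 -m crank 'ROWS' [OPENING] [FORCE]. ROWS is text: rows parted by semicolons, each of 4 numbers parted by spaces: the shift along the tool's x, y, z in units of 50 mm (1.0 is 50 mm), then the turn about the tool's z in units of 10 degrees (1.0 is 10 degrees). A call has exactly 10 rows; each row shifts and turns the commanded pose from where the row before left it, along the tool's axes as they then stand; what a row does not reach is not made up. A row lasts 1/8 s, in which the tool goes at most 62.5 mm and 10.7 degrees, less where a joint would pass 70% of its speed; a pose out of reach is approached as far as the arm can. A call is refused whole if a number of a shift passes 1 or a number of a turn 1, either way. A call with a gripper value outside its range is refused whole. OPENING is the finger opening in mm, from 0 to 85.4, set as the call begins (- or left out, the last holds). The fingers move at their own pace and stop on an object; FORCE is the grip in N (left out, the last holds). Time passes only in rows, so rows that do not move let the fingers close, or fill a call up. It gives the time, the measured TCP pose, the force, the opening and the grip force at its end, in the units of the state.
- env.state(): the state, without advancing time (a new reading comes with each control period).
- env.snapshot(name): name is "scene" or "top" or "wrist"; returns the picture (480x640x3 uint8, blue, green, red); there is no depth.
- env.camera_params(name): a dict with "K" (3x3 intrinsics, pixels), "D" ([k1, k2, p1, p2, k3] as OpenCV has them; the pictures are not rectified), "origin" and "orientation" of the camera in the world. Camera axes: x right, y down, z forward; pixel columns grow to the right and rows downward; lengths in m; the calibration is good to about 2 mm. A picture is of the moment at which its call begins: read the wrist's pose just before it. camera_params takes no time and is no camera call; for the wrist camera it gives the pose at the moment of the call.
- env.close_job(): hands the job in; it is judged then, once.
Trained networks look in the newest picture that a camera, given by its name, has taken for a name from the list of things; names that differ only in an ending like _2 or _b are one class to them, and where a whole thing is asked for, a point or a joint stands for the part that bears it (a point fixed in the world has none). Each returns a list of dicts, best first, with "conf" (0 to 1); they miss things now and then, are a little off and sometimes report something else, mostly with a low value. They report only what shows in the picture. A call takes as long as a camera call. They do not tell look-alikes from the thing itself.
- env.find_in(camera, thing): "at" ([x, y, z] in m, in world coordinates, good to about 4 mm: the middle of the surface that is visible of it).
- env.trace(camera, thing): "mask" (480x640 bool, what is visible of it).
The state is a dict: "t": time; "joints": joint angles; "joint_vel": joint speeds; "joint_efforts": joint torques, N m; "ee_pos": TCP position; "eef_rot": TCP orientation; "contact_force": force on the tool from outside, world axes, zero at the start; "torque": the same for the moment, N m; "gripper_width": finger opening in m; "finger_force": force on a finger pad.
Only numpy, scipy, OpenCV 4.12 (cv2) and the standard library are available. Lean on these libraries where they do the work, as an engineer would, in place of code of your own. Each camera call takes 0.05 s, during which the arm holds its last target. There are 200 camera calls.

TASK

Two small stands on the bench each hold a part leaning back on sloping rests. Take the one with the closed, flat-lidded amplifier module: gently push the module's raised edge over towards the stand's upright finned fence so that it pivots on its lower long edge, without lifting it off the stand, until it stands upright with its lid flat against the fence. Leave the open housing leaning on the other stand as it is.

Things in the scene. Friction and masses are not known exactly. Their poses are not given: they have to be found in the camera images.
- module: Closed amplifier module, flat aluminium case with lid, 0.2-0.5 kg, in mm: 156 long (own x, -83 to +73), 74 wide (own y, -37 to +37), 25 thick. Origin: middle of the underside; own z points out of the lid. It leans at 40 degrees to the level; its edge at y = -37 is down on the base plate by the fence. As it tips, the lower edge slides back up to 9 mm. Past about 70 degrees it goes over on its own.
- module_edge (a point): Middle of the module's raised long edge (own y = +37 mm, underside corner), on the side away from the fence, about 56 mm above the bench, free beneath between the rests. Pushed towards the fence it rides up an arc of about 74 mm radius about the lower edge; the pushing finger must rise with it or it can jam by friction. It ends 82 mm above the bench, at stand x = +5 mm.
- module_stand: The module's stand, fixed, 140 x 190 mm (all in mm). Origin: underside centre, on the bench; x towards the fence, y along it. Base top at z = 8. Fence: upright plate, face at x = +30 looking to -x, 180 wide, top at z = 72, fins behind. Two rests 14 wide at y = +52 and -52, x = -36 to -8, up to 46 high, free space between. Wanted: module's lid on the face, its underside at x = +5.
- housing: Open milled aluminium housing (shallow tray without lid, with inner walls), 156 x 94 x 27 mm, leaning at 40 degrees on a second stand of the same make. Origin: middle of its underside, own z out of the open side. It is to stay as it is.
There are look-alikes about, which are no part of the job. What is shaped like the module but red is not meant.

How it is judged:
By the outcome, as a careful person would: the job done as asked, in the order asked, and still so for the second after the job is handed in, with the robot touching nothing.
It also fails if it takes over 29 s, if anything falls off the work surface, if the arm or the gripper's body presses on something with over 40 N, if the wrist force passes 120 N, or if a joint passes its speed limit or range.

## Working session

There is one attempt and no reset: what is moved stays moved. The work goes in short steps, Python scripts to look and compute and a shell command to move; the robot and the scene stay as the last step left them, time stands still between calls to the robot, and variables do not carry over. Pictures are saved under pics/ and viewed, at most 10 in all, crops included, and the job is handed in when it is done.

```bash
mkdir -p pics; python3 - <<'E'
from rig import env
import cv2
for c in("scene","top"):
    im=env.snapshot(c); cv2.imwrite(f"pics/{c}1.png",im)
    for th in("module","module_edge","module_stand","housing"):
        print(c,th,[(d['at'],round(d['conf'],2)) for d in env.find_in(c,th)])
s=env.state();print(s['t'],s['ee_pos'],s['eef_rot'])
E
```

```text
scene module [([0.5648, 0.2005, 0.0628], 0.84), ([0.5721, 0.4538, 0.0238], 0.77)]
scene module_edge [([0.5694, 0.4557, 0.0272], 0.91), ([0.561, 0.2014, 0.0608], 0.77)]
scene module_stand [([0.5971, 0.2198, 0.053], 0.77)]
scene housing [([0.4842, -0.286, 0.0466], 0.88)]
top module [([0.5583, 0.1929, 0.0607], 0.88), ([0.5492, 0.4382, 0.0246], 0.65)]
top module_edge [([0.5562, 0.1912, 0.0571], 0.68), ([0.5544, 0.4432, 0.0218], 0.59)]
top module_stand [([0.5908, 0.2032, 0.0096], 0.57)]
top housing [([0.4811, -0.2972, 0.0421], 0.9)]
0.5 [ 0.16610598 -0.52427935  0.23125927] [ 9.88258570e-01  1.52790693e-01 -1.54586123e-05 -5.32425807e-05]
```

```bash
python3 -c "
import cv2,numpy as np
a=cv2.imread('pics/scene1.png');b=cv2.imread('pics/top1.png')
cv2.imwrite('pics/both.png',cv2.resize(np.vstack([a,b]),None,fx=.62,fy=.62))"
```

```text
(no output)
```

View pics/both.png

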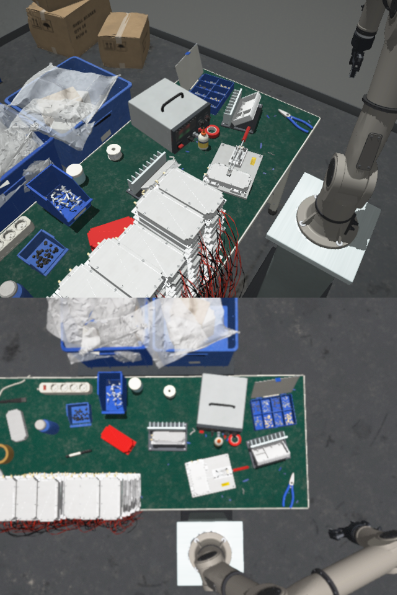

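The scene shows the module on its finned stand near top px (270,223 region at full size), the fence on its far (+x) side; the housing stand is to the right, near y=-0.29. Next is a closer look at the module.

```bash
python3 - <<'E'
from rig import env
import cv2,numpy as np
a=cv2.imread('pics/top1.png')
p=env.camera_params('top');print(p)
env.snapshot('top');r=env.trace('top','module')
for d in r:
    m=d['mask'].astype(np.uint8);print(d['conf'],cv2.boundingRect(m),cv2.minAreaRect(cv2.findNonZero(m)))
r=env.trace('top','module_stand')
for d in r:
    m=d['mask'].astype(np.uint8);print(d['conf'],cv2.boundingRect(m),cv2.minAreaRect(cv2.findNonZero(m)))
c=a[180:280,210:330]
cv2.imwrite('pics/c1.png',cv2.resize(c,None,fx=6,fy=6,interpolation=cv2.INTER_CUBIC))
E
```

```text
{'K': array([[495.94674687,   0.        , 320.12152649],
       [  0.        , 495.94674687, 243.72349624],
       [  0.        ,   0.        ,   1.        ]]), 'D': array([0.02169149, 0.        , 0.        , 0.        , 0.        ]), 'origin': array([0.39818454, 0.04827796, 1.51834482]), 'orientation': array([-0.70239375,  0.71090048, -0.02467505,  0.0255863 ])}
0.92 (163, 205, 56, 48) ((189.84613037109375, 228.23074340820312), (56.02471923828125, 26.070905685424805), 33.690067291259766)
0.79 (244, 213, 55, 24) ((271.18780517578125, 224.490234375), (54.19229507446289, 22.64519500732422), 1.7899105548858643)
0.74 (239, 201, 63, 47) ((270.0, 224.0), (61.99999237060547, 45.99999237060547), 0.0)
```

View pics/c1.png

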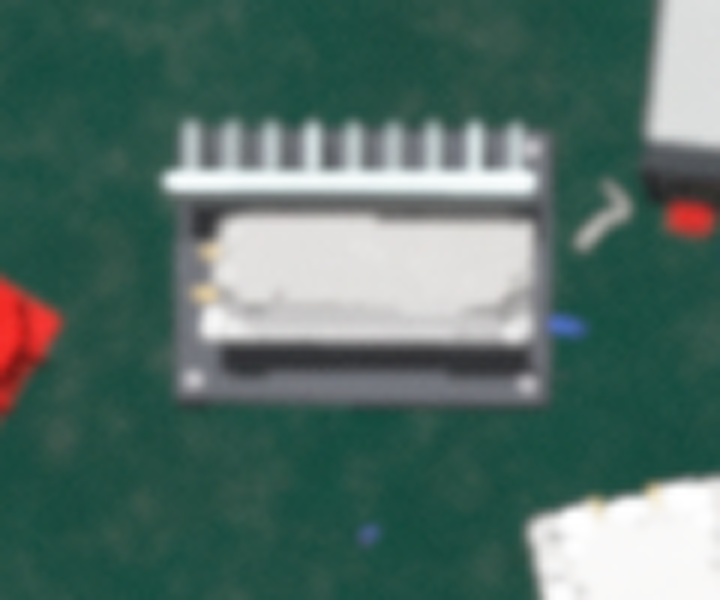

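The crop shows the fence (white strip, crop row 183) on the +x side, the module leaning with its raised edge at crop row about 343, and the base front edge at row 402.

```bash
cat > h.py <<'E'
from rig import env
import cv2,numpy as np
from scipy.spatial.transform import Rotation as R
def w(cam,uv,z,p=None):
    p=p or env.camera_params(cam)
    n=cv2.undistortPoints(np.array([[uv]],float),p['K'],p['D'])[0,0]
    d=R.from_quat(p['orientation']).apply([n[0],n[1],1]);o=p['origin']
    return o+d*(z-o[2])/d[2]
E
python3 - <<'E'
from h import *
for n,u,v,z in [("front L",178,402,.008),("front R",548,402,.008),("fenceTopfront L",165,194,.072),("fence R",540,194,.072),("edge L",202,343,.056),("edge R",531,343,.056),("back R",550,135,.008)]:
    print(n,w('top',(210+u/6-.4,180+v/6-.4),z).round(4))
s=env.state();print(R.from_quat(s['eef_rot']).as_matrix().round(3))
E
```

```text
front L [0.4999 0.2964 0.008 ]
front R [0.4977 0.1082 0.008 ]
fenceTopfront L [0.5977 0.2921 0.072 ]
fence R [0.5955 0.1087 0.072 ]
edge L [0.5257 0.2766 0.056 ]
edge R [0.5238 0.1145 0.056 ]
back R [0.6346 0.1059 0.008 ]
[[ 0.953  0.302  0.   ]
 [ 0.302 -0.953 -0.   ]
 [ 0.     0.    -1.   ]]
```

```bash
python3 -m crank '0 0 0 0.92; 0 0 0 0.91; 0.58 -0.8 0 0; 0.58 -0.8 0 0; 0.58 -0.8 0 0; 0.58 -0.8 0 0; 0.58 -0.8 0 0; 0.58 -0.8 0 0; 0.58 -0.8 0 0; 0.58 -0.8 0 0' 0 40; python3 -m crank '0.12 -0.8 0 0; 0.12 -0.8 0 0; 0.12 -0.8 0 0; 0.12 -0.8 0 0; 0.12 -0.8 0 0; 0.12 -0.8 0 0; 0.12 -0.8 0 0; 0.12 -0.8 0 0; 0.12 -0.8 0 0; 0 0 0 0'; python3 - <<'E'
from h import *
s=env.state();print(s['t'],s['ee_pos'],R.from_quat(s['eef_rot']).as_matrix().round(3))
p=env.camera_params('wrist');cv2.imwrite('pics/w1.png',env.snapshot('wrist'));print(p)
for t in("module_edge","module","module_stand"):print(t,[(d['at'],round(d['conf'],2)) for d in env.find_in('wrist',t)])
E
```

```text
t: 1.9
ee_pos: [0.403, -0.206, 0.2316]
eef_rot: [1.0, -0.006, 0.0, 0.0]
contact_force: [1.1, -0.4, 0.2]
gripper_width: -0.0002
finger_force: 0.0
t: 3.15
ee_pos: [0.4601, 0.1564, 0.2316]
eef_rot: [1.0, -0.003, 0.0, -0.001]
contact_force: [-0.7, -1.0, 0.1]
gripper_width: -0.0002
finger_force: 0.0
3.15 [0.46007326 0.15636239 0.23156935] [[ 1.    -0.005  0.   ]
 [-0.005 -1.     0.003]
 [ 0.    -0.003 -1.   ]]
{'K': array([[426.21826798,   0.        , 312.05726921],
       [  0.        , 426.21826798, 237.63982092],
       [  0.        ,   0.        ,   1.        ]]), 'D': array([-0.02490218,  0.        ,  0.        ,  0.        ,  0.        ]), 'origin': array([0.53936211, 0.15487045, 0.37409101]), 'orientation': array([-0.6969909 ,  0.69960856,  0.11251668, -0.10996154])}
module_edge [([0.56, 0.1922, 0.0575], 0.75), ([0.534, 0.3867, 0.0217], 0.69)]
module [([0.533, 0.3922, 0.0242], 0.95), ([0.5602, 0.1979, 0.0594], 0.76)]
module_stand [([0.5211, 0.2067, 0.0079], 0.81)]
```

View pics/w1.png

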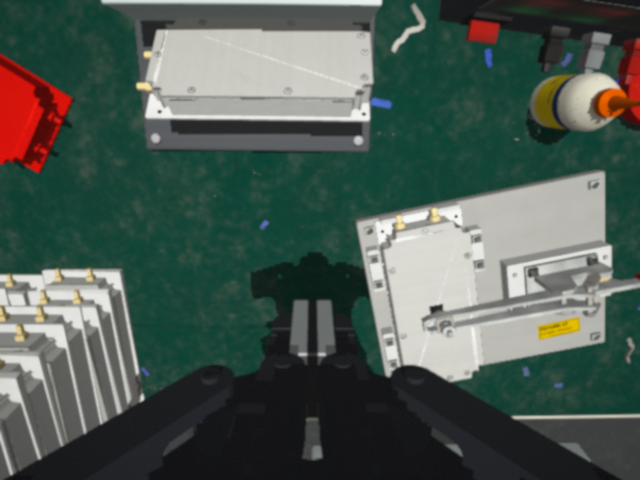

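Wrist view: module's raised underside edge at about row 121 (cols 147–370), base front at row 150; a module stack lies at lower left (edge col ~125–145) and a plate at right.

```bash
python3 - <<'E'
from h import *
p=env.camera_params('wrist')
for n,u,v,z in [("front L",147,150,.008),("front R",370,150,.008),("fence top L",105,4,.072),("fence top R",378,10,.072),("edge L",147,121,.056),("edge R",370,121,.056),("stack",122,268,.08),("stack",140,400,.08),("plate",357,222,.03)]:
    print(n,w('wrist',(u,v),z,p).round(4))
E
```

```text
front L [0.5008 0.2891 0.008 ]
front R [0.4979 0.0998 0.008 ]
fence top L [0.6002 0.2798 0.072 ]
fence top R [0.5937 0.1056 0.072 ]
edge L [0.5266 0.2679 0.056 ]
edge R [0.5241 0.1068 0.056 ]
stack [0.4222 0.2918 0.08  ]
stack [0.3034 0.2954 0.08  ]
plate [0.4409 0.112  0.03  ]
```

```bash
python3 -m crank '0.15 -0.39 0 0; 0.15 -0.39 0 0; 0 0 0.6 0; 0 0 0.7 0; 0 0 0.7 0; 0 0 0.7 0; 0 0 0.6 0; 0 0 0.45 0; 0 0 0 0; 0 0 0 0'; python3 -m crank '0.15 0 0 0; 0.15 0 0 0; 0.1 0 0 0; 0.08 0 0 0; 0.06 0 0 0; 0.05 0 0 0; 0.04 0 0 0; 0 0 0 0; 0 0 0 0; 0 0 0 0'
```

```text
t: 4.6
ee_pos: [0.4771, 0.1903, 0.0447]
eef_rot: [1.0, -0.007, 0.001, -0.0]
contact_force: [-0.5, 0.5, 0.9]
gripper_width: 0.0002
finger_force: 0.0
t: 5.85
ee_pos: [0.5075, 0.1905, 0.0438]
eef_rot: [1.0, -0.006, -0.0, 0.0]
contact_force: [-0.1, -0.2, -1.0]
gripper_width: 0.0001
finger_force: 0.0
```

```bash
python3 -m crank '0.04 0 0 0; 0.03 0 0 0; 0.03 0 0 0; 0.02 0 0 0; 0.02 0 0 0; 0 0 0 0; 0 0 0 0; 0 0 0 0; 0 0 0 0; 0 0 0 0'; python3 - <<'E'
from h import *
cv2.imwrite('pics/w2.png',env.snapshot('wrist'))
E
```

```text
t: 7.1
ee_pos: [0.5146, 0.1904, 0.0438]
eef_rot: [1.0, -0.006, -0.0, 0.0]
contact_force: [0.2, 0.6, -0.1]
gripper_width: 0.0001
finger_force: 0.1
```

View pics/w2.png

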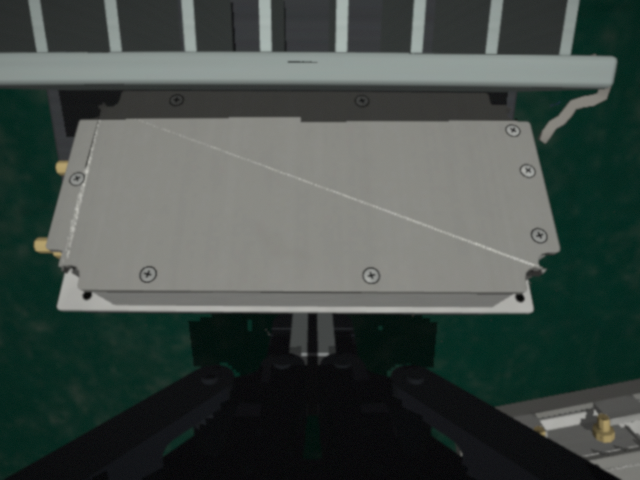

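The picture shows the closed fingers (col 312) just at the module's raised rim (row 312, cols 58–533), well centred. Now following the arc.

```bash
python3 -m crank '0.03 0 0 0; 0.03 0 0 0; 0.03 0 -0.04 0; 0.04 0 -0.06 0; 0.04 0 -0.06 0; 0.04 0 -0.06 0; 0 0 0 0; 0 0 0 0; 0 0 0 0; 0 0 0 0'
```

```text
t: 8.4
ee_pos: [0.5236, 0.1903, 0.0547]
eef_rot: [1.0, -0.006, -0.001, 0.0]
contact_force: [-6.2, -0.6, 2.5]
gripper_width: 0.0003
finger_force: 2.8
```

```bash
python3 -m crank '0.05 0 -0.06 0; 0.05 0 -0.06 0; 0.06 0 -0.05 0; 0.06 0 -0.04 0; 0.06 0 -0.04 0; 0.06 0 -0.03 0; 0 0 0 0; 0 0 0 0; 0 0 0 0; 0 0 0 0'; python3 - <<'E'
from h import *
cv2.imwrite('pics/w3.png',env.snapshot('wrist'))
E
```

```text
t: 9.65
ee_pos: [0.5421, 0.19, 0.0688]
eef_rot: [1.0, -0.006, 0.0, 0.0]
contact_force: [0.5, 0.7, -0.2]
gripper_width: 0.0002
finger_force: 0.0
```

View pics/w3.png

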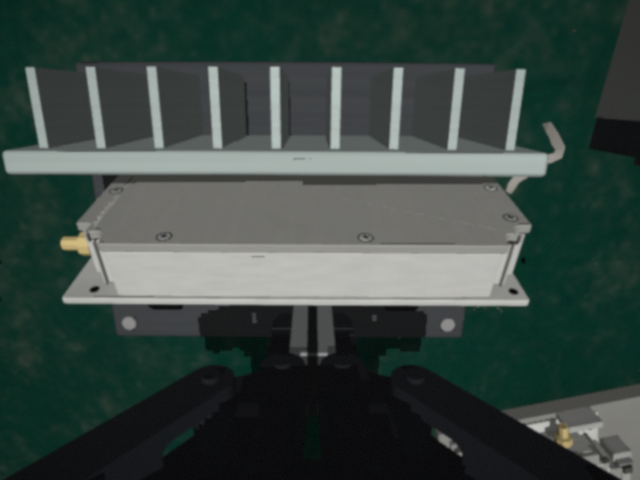

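The module is now steeply tipped (rim at row 300, lid leaning to the fence strip at row 160), with fingers still behind the rim. Continuing.

```bash
python3 -m crank '0.05 0 -0.02 0; 0.05 0 -0.02 0; 0.05 0 -0.02 0; 0.05 0 -0.01 0; 0.04 0 -0.01 0; 0.04 0 0 0; 0.04 0 0 0; 0 0 0 0; 0 0 0 0; 0 0 0 0'; python3 -m crank '0.03 0 0 0; 0.03 0 0 0; 0.03 0 0 0; 0.02 0 0 0; 0 0 0 0; 0 0 0 0; 0 0 0 0; 0 0 0 0; 0 0 0 0; 0 0 0 0'; python3 - <<'E'
from h import *
cv2.imwrite('pics/w4.png',env.snapshot('wrist'))
E
```

```text
t: 10.95
ee_pos: [0.558, 0.1899, 0.0728]
eef_rot: [1.0, -0.006, -0.0, 0.0]
contact_force: [-0.2, 0.5, 0.6]
gripper_width: -0.0001
finger_force: 0.0
t: 12.2
ee_pos: [0.5619, 0.1898, 0.0725]
eef_rot: [1.0, -0.006, -0.002, 0.0]
contact_force: [-5.2, -0.8, 2.5]
gripper_width: -0.0
finger_force: 2.5
```

View pics/w4.png

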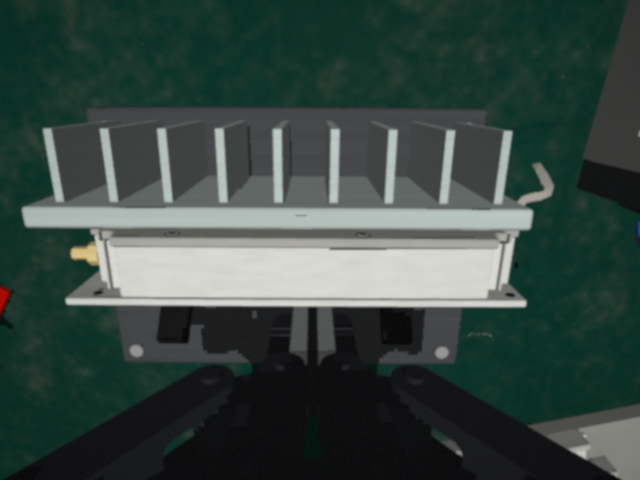

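The module is nearly or fully upright now (lid just under the fence line at rows 232–243, rim at row 303). I'll press a bit more and measure.

```bash
python3 -m crank '0.03 0 0 0; 0.03 0 0 0; 0.03 0 0 0; 0.03 0 0 0; 0 0 0 0; 0 0 0 0; 0 0 0 0; 0 0 0 0; 0 0 0 0; 0 0 0 0'; python3 - <<'E'
from h import *
p=env.camera_params('wrist');cv2.imwrite('pics/w5.png',env.snapshot('wrist')[150:380])
for n,u,v,z in [("rim L",70,303,.082),("rim R",525,303,.082),("fence L",30,228,.072),("fence R",530,228,.072)]:
    print(n,w('wrist',(u,v),z,p).round(4))
E
```

```text
t: 13.5
ee_pos: [0.562, 0.1899, 0.0722]
eef_rot: [1.0, -0.005, -0.007, 0.002]
contact_force: [-15.5, -2.0, 10.0]
gripper_width: 0.0001
finger_force: 7.7
rim L [0.5751 0.273  0.082 ]
rim R [0.5734 0.1151 0.082 ]
fence L [0.5993 0.2879 0.072 ]
fence R [0.5975 0.1123 0.072 ]
```

View pics/w5.png

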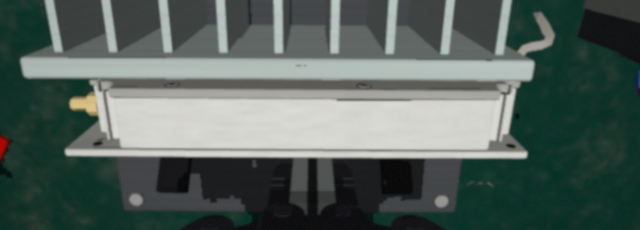

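The arm hits a firm stop at 15 N, with the rim at x≈0.574 (stand +5 mm) as wanted. Withdrawing and checking.

```bash
python3 -m crank '-0.06 0 0 0; -0.08 0 0 0; -0.15 0 0 0; -0.3 0 0 0; -0.4 0 0 0; -0.4 0 0 0; -0.3 0 -0.4 0; 0 0 -0.8 0; 0 0 -0.8 0; 0 0 0 0'; python3 -m crank '0 0 -0.5 0; 0 0 -0.5 0; -0.3 0 0 0; -0.3 0 0 0; 0 0 0 0; 0 0 0 0; 0 0 0 0; 0 0 0 0; 0 0 0 0; 0 0 0 0'; python3 - <<'E'
from h import *
a=env.snapshot('top')[180:280,210:330];b=env.snapshot('wrist')
p=env.camera_params('wrist')
b=cv2.resize(b[0:240,0:480],(600,300));a=cv2.resize(a,(360,300),interpolation=cv2.INTER_CUBIC)
s=env.snapshot('scene');s2=cv2.resize(s[200:380,150:450],(500,300),interpolation=cv2.INTER_CUBIC)
c=np.zeros((600,800,3),np.uint8);c[:300,:600]=b;c[300:,:300]=a[:,:300];c[300:,300:]=s2
cv2.imwrite('pics/f.png',c)
E
```

```text
t: 14.8
ee_pos: [0.4885, 0.1923, 0.1769]
eef_rot: [1.0, -0.006, 0.005, -0.002]
contact_force: [0.3, 0.2, -0.9]
gripper_width: -0.0001
finger_force: 0.0
t: 16.05
ee_pos: [0.4552, 0.1911, 0.2227]
eef_rot: [1.0, -0.006, -0.0, -0.0]
contact_force: [0.1, 0.1, 0.5]
gripper_width: -0.0
finger_force: 0.0
```

View pics/f.png

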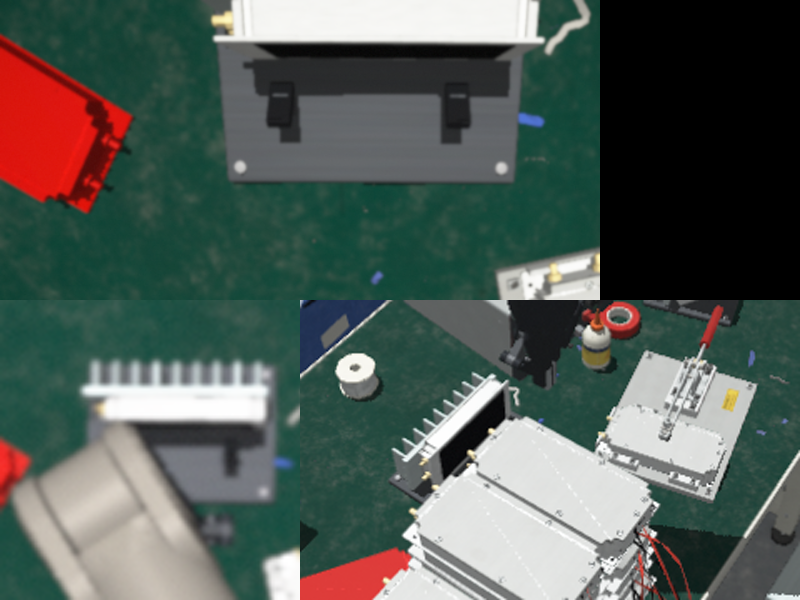

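The pictures show the module standing upright against the fence: its rim is straight (wrist view, row ~40) and its dark underside is vertical (scene view, ~(470,430)). The robot is clear of it. Handing in.

```bash
python3 -c "
from rig import env
print(env.close_job())"
```

```text
the job is handed in; nothing more can be done
None
```

I tipped the module upright, lid against the fence of its stand, never touched the housing, withdrew the arm clear, and handed the job in at about 16 s; the verdict was not shown.

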